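Drop the tailgate of the tube tray and tip the tubes into its catch pan

ROBOT

A 7-joint arm with a two-finger parallel gripper is mounted at the origin on a cart in front of the work surface, level with it; the furniture and walls round the work are solid. World frame = base frame: x ahead of the robot, y to its left, z up, the work surface at z = 0. Lengths are in m, angles in rad, forces in N, time in s.
With the tool pointing down it reaches from about 0.425 to 0.875 m from the base axis. Payload 8.4 kg.
Tool frame: the origin (TCP) lies at the very end of the fingers, on their centre line; the grasp point (between the pads) lies 19 mm behind it; y points along the fingers, z is the direction in which the jaws open and shut, and the axes are right-handed (so a half turn about y gives the same grasp; the last joint's range is limited). The gripper opens to 87 mm and grips with 3 to 60 N. Pads are 19 mm wide; open, the fingers measure 117 mm over their backs; the gripper's body (75 mm by 190 mm) begins 51 mm behind the grasp point.
Start: joints at [1.172, 0.333, 0.04, 1.465, -0.013, 1.343, -0.059], TCP at [0.192, -0.621, 0.223] pointing down, gripper open.
Joint ranges: [-2.58, 2.58], [-0.38, 2.09], [-1.3, 1.39], [0.25, 2.4], [-1.5, 4.64], [0.08, 2.09], [-2.65, 2.65]. Speed limits (rad/s): [2.22, 2.22, 2.79, 2.79, 3.14, 3.14, 3.14].

INTERFACE

Orientations are given as a unit quaternion [w, x, y, z].
In Python, from rig import get_state, get_image, finish_job gives the robot as it stands.
- The arm moves only by the tool servo_tool, never from a script. Its argument "rows" is a list that holds one entry, the list of rows, each a list of 7 numbers: the turn, a rotation vector about the tool's x, y, z in rad, then the shift along the tool's x, y, z in m, then the closure in counts, from 0 (fully open) to 255 (shut). In form: [[[ax, ay, az, dx, dy, dz, fingers], ...]]. A call has 1 to 10 rows; each row is the pose to reach, as a shift and turn from the pose commanded when the call began, along the tool's axes at that moment; what a row does not reach only later rows make up. A row lasts 1/12 s, in which the tool goes at most 41.7 mm and 7.16 degrees, less where a joint would pass 70% of its speed; a pose out of reach is approached as far as the arm can. A call with a gripper value outside its range is refused whole. The fingers move at their own pace and stop on an object; "force" is the grip in N (left out, the last holds). Time passes only in rows, so rows that repeat a pose let the fingers close. It gives the time, the measured TCP pose, the force and the opening at its end, in the units of the state.
- get_state(): the state, without advancing time (a new reading comes with each control period).
- get_image(name): name is "scene" or "top" or "wrist"; returns a dict with "pixels" (480x640x3 uint8, blue, green, red), "vfov" (degrees; the focal length in pixels is half the picture's height over the tangent of half this angle, whatever the lens; pixels are square), "cx", "cy" (the principal point, pixels), "k1" (the pictures are not rectified: a ray, as slopes to the right and down, at radius r is drawn at 1 + k1 r^2 times it, then the intrinsics apply), "R" (3x3) and "t" (3): a world point X has camera coordinates R X + t. Camera axes: x right, y down, z forward; pixel columns grow to the right and rows downward; lengths in m; the calibration is good to about 2 mm. A picture is of the moment at which its call begins. There is no depth.
- finish_job(): hands the job in, once; it reports no verdict.
The state is a dict: "time": time; "joint_pos": joint angles; "joint_vel": joint speeds; "tau": joint torques, N m; "ee_pos": TCP position; "ee_rot": TCP orientation; "contact_force": force on the tool from outside, world axes, zero at the start; "wrist_torque": the same for the moment, N m; "finger_gap": finger opening in m.
Only numpy, scipy, OpenCV 4.12 (cv2) and the standard library are available. Lean on these libraries where they do the work, as an engineer would, in place of code of your own. Each camera call takes 0.05 s, during which the arm holds its last target. There are 200 camera calls.

TASK

Two small tipping trays stand on the bench; one holds three loose capped tubes, the other a stack of petri dishes. On the tray with the tubes, first fold the end gate right down so that it lies flat in line with the tray floor, then lift the tray by its rear grip so that all three tubes roll out over the gate into the catch pan in front, and let the tray back down level, leaving the gate down. Leave the other tray, its gate and its dishes alone.

Things in the scene. Friction and masses are not known exactly. Their poses are not given: they have to be found in the camera images.
- tube_stand: Fixed stand of the tray with the tubes. Origin on the bench, straight below the middle of the tray's pivot axis, which is 90 mm up; x points from the gate end back to the grip end, y along the pivot, z up. Level tray: x = 0 to 108 mm, floor 90 mm above the bench, 104 mm wide (98 inside), walls 30 mm above the floor. Two pivot cheeks at x = 0: 120 mm over all, tops 104 mm up.
- tube_tray (a joint): Tilt of the tube tray about its pivot, rad: 0 level on its rest, positive with the rear grip lifted and the gate end pointing down, stop at 1.05. Mass 0.6 kg; let go, it sinks back by its own weight, damped; lifting takes about 2 to 4 N at the grip. At 0.9 all tubes roll out.
- tube_gate (a joint): Angle of the gate from the tray, rad: 0 shut (upright), 1.57 flat in line with the tray floor, stop 1.6; starts up to 0.15. Folds outwards (stand -x) and down about a hinge on the pivot axis. Steel plate 35 mm high, 104 wide, 3 thick. Stiff hinge, stays where left: about 1 N at 40 mm moves it. Pressing it hard (over 7 N) when fully down would begin to tip the tray.
- tube_tongue (a point): Centre of the tongue that stands up in the middle of the tube tray's gate: 40 mm wide, 3 mm thick, its top 52 mm from the hinge, this point 44 mm from it (gate shut: 134 mm above the bench); moves with the gate. To fold the gate, push the tongue outwards from the tray side above the tubes, then down.
- tube_grip (a point): Centre of the tube tray's rear grip: a black barrel, 24 mm in diameter and 24 mm long along the stand's y; pinch it over its flat ends, fingers closing along the stand's y; it may turn between them. 150 mm behind the pivot axis, 18 mm above the tray floor, on a 10 mm rod (30 mm free) from the tray's rear wall; moves with the tray.
- tube_pan_floor (a point): Middle of the inner floor of the white catch pan of the tube unit, fixed in front of and below the gate, 3 mm above the bench; axes as the stand's. Inside 86 mm (x) by 130 mm (y); walls 62 mm high, the one under the tray 30 mm.
- tube_1_center (a point): Middle of one of the three loose capped tubes, 81 mm long, body 16 mm and red cap 19 mm in diameter, 15 g, lying across the tube tray (tops about 20 mm above its floor) at least 20 mm behind the gate; its z axis runs along the tube to the cap.
- tube_2_center (a point): Middle of one of the three loose capped tubes, 81 mm long, body 16 mm and red cap 19 mm in diameter, 15 g, lying across the tube tray (tops about 20 mm above its floor) at least 20 mm behind the gate; its z axis runs along the tube to the cap.
- tube_3_center (a point): Middle of one of the three loose capped tubes, 81 mm long, body 16 mm and red cap 19 mm in diameter, 15 g, lying across the tube tray (tops about 20 mm above its floor) at least 20 mm behind the gate; its z axis runs along the tube to the cap.
- dish_tray (a joint): Tilt of the other tipping tray, which holds the petri dishes and is built as the tube unit; leave at 0.
- dish_gate (a joint): Gate angle of the other tray, as the tube gate's; leave as it is, shut.
- dishes_center (a point): Middle of a stack of petri dishes, 62 mm in diameter and 65 mm high, standing in the other tray; leave it standing there.

How it is judged:
By the outcome, as a careful person would: the job done as asked, in the order asked, and still so for the second after the job is handed in, with the robot touching nothing.
It also fails if it takes over 53 s, if anything falls off the work surface, if the arm or the gripper's body presses on something with over 40 N, if the wrist force passes 120 N, or if a joint passes its speed limit or range.

## Working session

There is one attempt and no reset: what is moved stays moved. The work goes in short steps, Python scripts to look and compute and a tool call to move; the robot and the scene stay as the last step left them, time stands still between calls to the robot, and variables do not carry over. Pictures are saved under pics/ and viewed, about 8 in all and at most 12, crops included, and the job is handed in when it is done.

Besides the shell and the picture viewer there is one more tool, called after "Request:" as name(argument=value, ...) on one line, values as JSON. servo_tool: Moves the arm, as the interface text tells. Its arguments: {"type":"object","properties":{"rows":{"type":"array"},"force":{"type":"number"}},"required":["rows"]}

```bash
mkdir -p pics
cat > h.py <<'E'
import numpy as np, cv2
from rig import get_state, get_image, finish_job
def K(im):
    f=240/np.tan(np.radians(im['vfov'])/2); return f
def ray(im,u,v):
    f=K(im); d=np.array([(u-im['cx'])/f,(v-im['cy'])/f]); s=d.copy()
    for _ in range(20): s=d/(1+im['k1']*(s@s))
    R=np.array(im['R']);t=np.array(im['t'])
    w=R.T@np.array([s[0],s[1],1]); return -R.T@t, w/np.linalg.norm(w)
def onz(im,u,v,z):
    c,w=ray(im,u,v); return c+w*(z-c[2])/w[2]
def proj(im,X):
    p=np.array(im['R'])@np.array(X)+np.array(im['t']); s=p[:2]/p[2]; s=s*(1+im['k1']*(s@s)); return s*K(im)+[im['cx'],im['cy']]
def tri(obs):
    A=np.zeros((3,3));b=np.zeros(3)
    for im,u,v in obs:
        c,w=ray(im,u,v);P=np.eye(3)-np.outer(w,w);A+=P;b+=P@c
    return np.linalg.solve(A,b)
E
python3 - <<'E'
from h import *
import pickle
d={}
for n in("scene","top","wrist"):
    im=get_image(n);d[n]=im;cv2.imwrite(f"pics/{n}0.png",im["pixels"])
    print(n,im['vfov'],im['k1'],-np.array(im['R']).T@np.array(im['t']))
pickle.dump(d,open("d0.pkl","wb"));print(get_state())
E
```

```text
scene 49.113504181016495 0.020908250536941137 [-0.16068125  0.47914371  0.62245419]
top 43.67890802997554 -0.08443352360493511 [0.44537868 0.02729898 1.3139623 ]
wrist 64.24631935777808 -0.05193497407184329 [ 0.25369967 -0.60220982  0.38437423]
{'time': 0.15, 'joint_pos': array([ 1.17181031,  0.33375313,  0.03991396,  1.46609478, -0.01339342,
        1.34330378, -0.05849454]), 'joint_vel': array([ 0.00021863, -0.00167718, -0.00047153, -0.0023633 ,  0.00224505,
       -0.00014475, -0.00100698]), 'tau': array([ 3.38440514e-03, -6.56841803e+01,  1.33743893e+00, -4.04111302e+01,
       -5.96281048e-02,  4.17708058e-02,  5.30204591e-05]), 'ee_pos': array([ 0.1917947 , -0.62066064,  0.22184819]), 'ee_rot': array([ 0.10547363, -0.10568204,  0.69962538, -0.69873524]), 'contact_force': array([-0.38870262,  0.15683553, -0.38171934]), 'wrist_torque': array([-0.03028638, -0.00992804,  0.05227062]), 'finger_gap': 0.0870827355665123}
```

View pics/scene0.png

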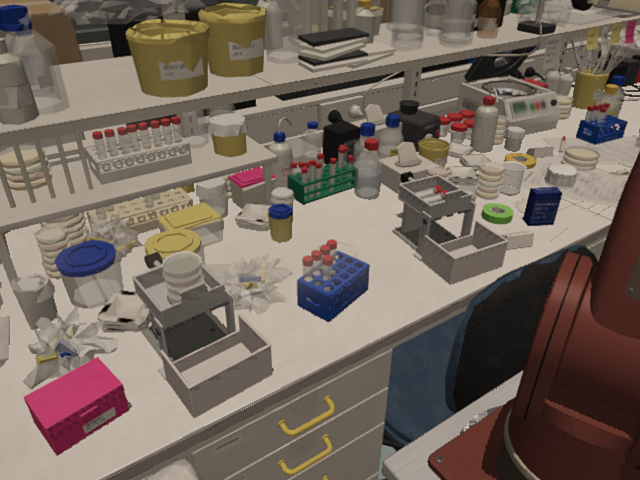

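View pics/top0.png

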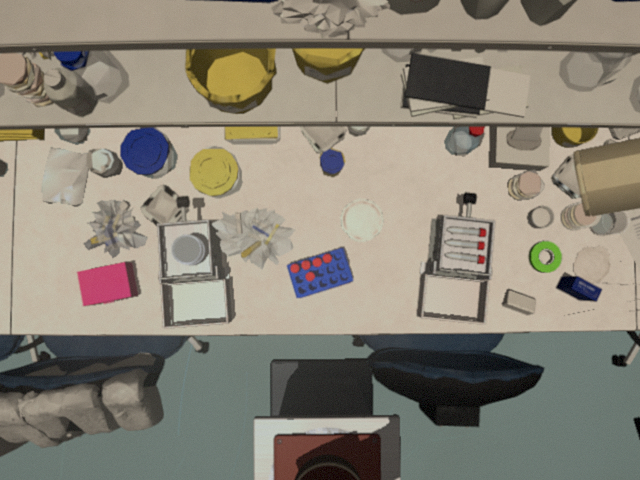

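The tube unit is on the right: in the top view the tray is around (462,245), the grip around (468,198) and the pan around (453,295). The dish unit is on the left, around (190,250). Next I'll view enlarged crops.

Run:
```python
from h import *
import pickle
d=pickle.load(open("d0.pkl","rb"))
a=d['top']['pixels'][180:330,405:510];b=d['scene']['pixels'][160:285,385:520]
a=cv2.resize(a,None,fx=3.8,fy=3.8,interpolation=cv2.INTER_CUBIC);b=cv2.resize(b,(399,369),interpolation=cv2.INTER_CUBIC)
c=np.zeros((570,399*2,3),np.uint8);c[:,:399]=a[:570,:399];c[:369,399:]=b
cv2.imwrite("pics/crop.png",c)
im=d['top']
print([onz(im,468,198,.108),onz(im,462,245,.1),onz(im,320,126,.4),onz(im,320,126,.3)])
print("top: col=405+x/3.8,row=180+y/3.8 ; scene col=385+(x-399)/2.955,row=160+y/2.955")
```

```text
[array([ 0.61429262, -0.29405588,  0.108     ]), array([ 0.51837787, -0.28128322,  0.1       ]), array([0.686958  , 0.01295729, 0.4       ]), array([0.71339009, 0.01138812, 0.3       ])]
top: col=405+x/3.8,row=180+y/3.8 ; scene col=385+(x-399)/2.955,row=160+y/2.955
```

View pics/crop.png

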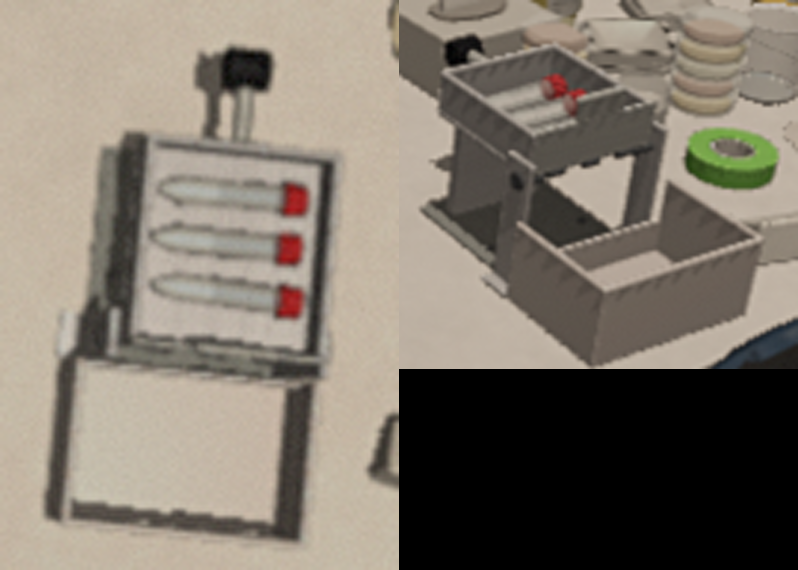

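The crop shows the grip at about (247,69) and the tray rim corners at rear-left (150,135) and rear-right (343,155). The gate is shut along y≈355, and the tubes have their caps to the right. From these I'll work out the stand pose.

Run:
```python
from h import *
import pickle
d=pickle.load(open("d0.pkl","rb"));T=d['top'];S=d['scene']
def blob(im,x0,y0,x1,y1):
    m=(im['pixels'][y0:y1,x0:x1].max(2)<45).astype(np.uint8);n,l,s,c=cv2.connectedComponentsWithStats(m)
    i=1+np.argmax(s[1:,4]);return c[i]+[x0,y0],s[i]
gt,st=blob(T,455,188,485,210);gs,ss=blob(S,395,168,420,188);print(gt,st,gs,ss)
print("grip tri",tri([(T,*gt),(S,*gs)]),"z.108",onz(T,*gt,.108))
t=lambda x,y,z:onz(T,405+x/3.8,180+y/3.8,z)
rl,rr,fr=t(135,133,.12),t(343,155,.12),t(325,372,.12);print("rim",rl,rr,fr,np.linalg.norm(rl-rr),np.linalg.norm(fr-rr))
P=[t(46,518,.065),t(300,540,.065),t(388-70,378,.065)];print("pan",P,np.linalg.norm(P[0]-P[1]))
g=onz(T,*gt,.108)
for a,b in((rl,rr),(P[0],P[1])):
    e=(a-b)[:2];print("yaw",np.degrees(np.arctan2(e[1],e[0]))-90)
e=(rr-fr)[:2];print("yaw",np.degrees(np.arctan2(e[1],e[0])))
# red caps
hsv=cv2.cvtColor(T['pixels'],cv2.COLOR_BGR2HSV)[220:275,470:490]
m=(((hsv[...,0]<8)|(hsv[...,0]>172))&(hsv[...,1]>130)).astype(np.uint8);n,l,s,c=cv2.connectedComponentsWithStats(m)
for i in range(1,n):
    if s[i,4]>10: print("cap",onz(T,*(c[i]+[470,220]),.102))
# yaw from mid rear wall/cap line and grip predictions
for yaw in(-4,-6,-8):
    c,s_=np.cos(np.radians(yaw)),np.sin(np.radians(yaw));o=g[:2]-.15*np.array([c,s_])
    w=lambda x,y,z:np.array([o[0]+c*x-s_*y,o[1]+s_*x+c*y,z])
    print(yaw,o,[(np.round(proj(T,w(*p)),1),np.round(proj(S,w(*p)),1)) for p in((.108,.052,.12),(.108,-.052,.12),(0,-.06,.104),(0,.06,.104))])
print([ (405+x/3.8,180+y/3.8) for x,y in((135,133),(343,155),(325,372))])
```

```text
[469.25490196 197.83333333] [  8   5  13  10 102] [405.64864865 176.48648649] [ 6  5 12  9 74]
grip tri [ 0.61560204 -0.29571948  0.10757751] z.108 [ 0.6146352 -0.2966748  0.108    ]
rim [ 0.57806919 -0.23373215  0.12      ] [ 0.5659929  -0.34581343  0.12      ] [ 0.45051356 -0.33304301  0.12      ] 0.11272999219180516 0.11618330780017747
pan [array([ 0.37203991, -0.19245094,  0.065     ]), array([ 0.35831288, -0.3335998 ,  0.065     ]), array([ 0.44746635, -0.3456139 ,  0.065     ])] 0.14181478552093227
yaw -6.1496601141936935
yaw -5.554669894877222
yaw -6.310483395908287
cap [ 0.54421121 -0.32363061  0.102     ]
cap [ 0.51777131 -0.31991982  0.102     ]
cap [ 0.48925138 -0.31971678  0.102     ]
-4 [ 0.46500059 -0.28621133] [(array([444.5, 215.8]), array([400.5, 183.9])), (array([495.1, 219.3]), array([437.8, 173.6])), (array([494.3, 272.8]), array([474.3, 199. ])), (array([436.3, 269.2]), array([430. , 212.9]))]
-6 [ 0.46545691 -0.28099553] [(array([443.9, 214.9]), array([399.5, 183.7])), (array([494.4, 220.1]), array([437.8, 174.1])), (array([491.8, 273.7]), array([473.1, 200. ])), (array([433.8, 268. ]), array([427.3, 213.1]))]
-8 [ 0.46609499 -0.27579884] [(array([443.2, 213.9]), array([398.4, 183.5])), (array([493.6, 220.9]), array([437.8, 174.5])), (array([489.2, 274.4]), array([471.8, 201. ])), (array([431.4, 266.6]), array([424.5, 213.2]))]
[(440.5263157894737, 215.0), (495.2631578947369, 220.78947368421052), (490.5263157894737, 277.89473684210526)]
```

```bash
cat >> h.py <<'E'
from scipy.spatial.transform import Rotation as Ro
YAW=np.radians(-6);O=np.array([.4655,-.281,0]);RS=Ro.from_euler('z',YAW).as_matrix()
def W(p): return O+RS@np.array(p)
def Lc(p): return RS.T@(np.array(p)-O)
# desired tool: y down, z along stand +-y
def goal(s): 
    z=RS[:,1]*s;y=np.array([0,0,-1.]);return np.c_[np.cross(y,z),y,z]
def cur(st): 
    q=st['ee_rot'];return Ro.from_quat([q[1],q[2],q[3],q[0]]).as_matrix()
def plan(p,s):
    st=get_state();R=cur(st)
    print('t',st['time'],'stand pos',np.round(Lc(st['ee_pos']),4),'F stand',np.round(RS.T@st['contact_force'],2),'gap',st['finger_gap'])
    print('shift',np.round(R.T@(W(p)-st['ee_pos']),4),'turn',np.round(Ro.from_matrix(R.T@goal(s)).as_rotvec(),4))
E
python3 - <<'E'
from h import *
R=cur(get_state());print(np.round(R,3));print(np.round(goal(1),3))
for s in(1,-1): plan([.035,0,.2],s)
E
```

```text
[[-0.955 -0.     0.295]
 [-0.295  0.001 -0.955]
 [ 0.    -1.    -0.001]]
[[ 0.995  0.     0.105]
 [-0.105  0.     0.995]
 [ 0.    -1.     0.   ]]
t 0.15 stand pos [-0.2367 -0.3664  0.2218] F stand [-0.4   0.12 -0.38] gap 0.0870827355665123
shift [-0.394   0.0221 -0.2299] turn [ 5.0000e-04 -2.7371e+00 -1.7000e-03]
t 0.15 stand pos [-0.2367 -0.3664  0.2218] F stand [-0.4   0.12 -0.38] gap 0.0870827355665123
shift [-0.394   0.0221 -0.2299] turn [1.300e-03 4.045e-01 4.000e-04]
```

Run:
```python
from h import *
import pickle
d=pickle.load(open("d0.pkl","rb"));T=d['top'];S=d['scene']
for u,v in((400,55),(400,65),(400,75),(500,45),(250,90)):
    c,w=ray(S,u,v)
    f=lambda k:(lambda p:p[0]-onz(T,320,126,p[2])[0])(c+k*w)
    from scipy.optimize import brentq
    k=brentq(f,.2,3);print(u,v,c+k*w)
```

```text
400 55 [ 0.69925434 -0.32128767  0.35347949]
400 65 [ 0.70542083 -0.32968097  0.33014995]
400 75 [ 0.71182292 -0.33839132  0.30592903]
500 45 [ 0.70446977 -0.65544537  0.33374807]
250 90 [0.704073   0.03885431 0.33524917]
```

Request:
servo_tool(rows=[[[0,0.04,0,-0.04,0.002,-0.023,255],[0,0.08,0,-0.08,0.004,-0.046,255],[0,0.12,0,-0.12,0.006,-0.07,255],[0,0.16,0,-0.16,0.01,-0.093,255],[0,0.2,0,-0.2,0.01,-0.116,255],[0,0.24,0,-0.24,0.01,-0.14,255],[0,0.28,0,-0.28,0.01,-0.163,255],[0,0.33,0,-0.32,0.01,-0.187,255],[0,0.37,0,-0.36,0.01,-0.21,255],[0,0.4045,0,-0.394,0.01,-0.23,255]]], force=20)

```text
time: 0.98
ee_pos: [0.4745, -0.3125, 0.2126]
ee_rot: [0.038, -0.038, -0.706, 0.706]
contact_force: [0.1, -1.7, 0.5]
finger_gap: 0.0281
```

Run:
```python
from h import *
plan([.03,0,.2],-1);plan([.03,0,.2],1);print(get_state()['joint_pos'])
im=get_image("wrist");cv2.imwrite("pics/w1.png",im["pixels"])
for p in((-.003,.02,.142),(-.003,-.02,.142),(0,.06,.104),(0,-.06,.104),(.108,.052,.12),(.108,-.052,.12),(.15,0,.108)): print(p,np.round(proj(im,W(p))))
```

```text
t 0.9833 stand pos [ 0.0122 -0.0304  0.2126] F stand [ 0.27 -1.67  0.47] gap 0.028132137070743662
shift [-0.0177  0.0126 -0.0304] turn [-0.0001 -0.0022  0.0001]
t 0.9833 stand pos [ 0.0122 -0.0304  0.2126] F stand [ 0.27 -1.67  0.47] gap 0.028132137070743662
shift [-0.0177  0.0126 -0.0304] turn [-1.0000e-04  3.1394e+00 -1.0000e-04]
[ 0.66754691  0.18322158 -0.18579784  1.67472302  0.03515307  1.28696494
 -1.20278973]
(-0.003, 0.02, 0.142) [238. 276.]
(-0.003, -0.02, 0.142) [300. 276.]
(0, 0.06, 0.104) [194. 256.]
(0, -0.06, 0.104) [356. 255.]
(0.108, 0.052, 0.12) [187. 100.]
(0.108, -0.052, 0.12) [350.  98.]
(0.15, 0, 0.108) [268.  33.]
```

View pics/w1.png

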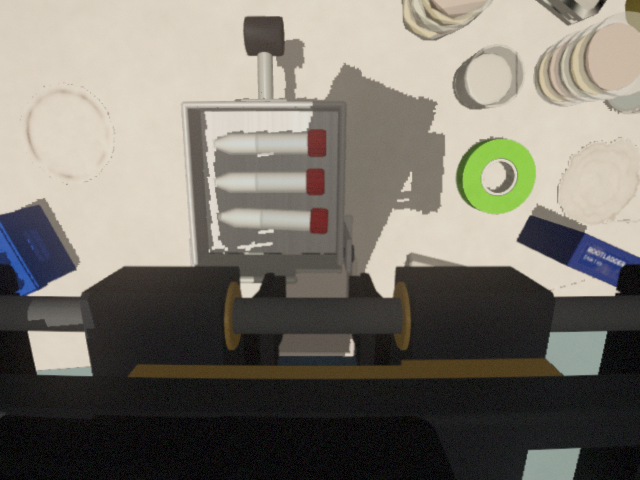

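The wrist view agrees with my model to about 4 px (2–3 mm). The rear rim corners are at (182,103) and (347,101), and the grip is at (264,36). I'll shift the origin slightly. I'll also flip the tool half a turn so the wrist camera faces away from the shelf.

Request:
servo_tool(rows=[[[0,-0.12,0,0,0,0,255],[0,-0.24,0,0,0,0,255],[0,-0.36,0,0,0,0,255],[0,-0.48,0,0,0,0,255],[0,-0.6,0,0,0,0,255],[0,-0.72,0,0,0,0,255],[0,-0.84,0,0,0,0,255],[0,-0.96,0,0,0,0,255],[0,-1.08,0,0,0,0,255],[0,-1.2,0,0,0,0,255]]])

```text
time: 1.87
ee_pos: [0.4732, -0.3144, 0.2123]
ee_rot: [0.37, -0.37, 0.603, -0.602]
contact_force: [0.5, -0.3, 0.4]
finger_gap: 0.0003
```

Request:
servo_tool(rows=[[[0,-0.12,0,0,0,0,255],[0,-0.24,0,0,0,0,255],[0,-0.36,0,0,0,0,255],[0,-0.48,0,0,0,0,255],[0,-0.6,0,0,0,0,255],[0,-0.72,0,0,0,0,255],[0,-0.84,0,0,0,0,255],[0,-0.96,0,0,0,0,255],[0,-1.08,0,0,0,0,255],[0,-1.2,0,0,0,0,255]]])

```text
time: 2.7
ee_pos: [0.4732, -0.3144, 0.2123]
ee_rot: [0.646, -0.646, 0.289, -0.288]
contact_force: [-0.7, 0.4, 0.9]
finger_gap: 0.0004
```

Request:
servo_tool(rows=[[[0,-0.12,0,0,0,0,255],[0,-0.24,0,0,0,0,255],[0,-0.36,0,0,0,0,255],[0,-0.48,0,0,0,0,255],[0,-0.6,0,0,0,0,255],[0,-0.72,0,0,0,0,255],[0,-0.74,0,0,0,0,255],[0,-0.74,0,0,0,0,255]]])

```text
time: 3.37
ee_pos: [0.4733, -0.3144, 0.2124]
ee_rot: [0.706, -0.706, 0.038, -0.038]
contact_force: [-0.0, -0.3, -0.6]
finger_gap: 0.0005
```

```bash
sed -i 's/^YAW=.*/YAW=np.radians(-6);RS=Ro.from_euler("z",YAW).as_matrix();O=np.array([.4655,-.281,0])+RS@np.array([-.0015,.002,0])/' h.py
python3 - <<'E'
from h import *
plan([.025,0,.125],1);print(get_state()['joint_pos'])
im=get_image("wrist");cv2.imwrite("pics/w2.png",im["pixels"])
for p in((-.0,.02,.142),(-.0,-.02,.142),(0,.06,.104),(0,-.06,.104)): print(p,np.round(proj(im,W(p))))
E
```

```text
t 3.3667 stand pos [ 0.0128 -0.0344  0.2124] F stand [ 0.01 -0.26 -0.6 ] gap 0.0005129863665169924
shift [0.0122 0.0874 0.0344] turn [-0.0003 -0.0035 -0.0003]
[ 0.92574855  0.20980528 -0.47947983  1.66163867  0.09989456  1.29494915
  1.8904834 ]
(-0.0, 0.02, 0.142) [405. 234.]
(-0.0, -0.02, 0.142) [341. 234.]
(0, 0.06, 0.104) [448. 222.]
(0, -0.06, 0.104) [282. 223.]
```

View pics/w2.png

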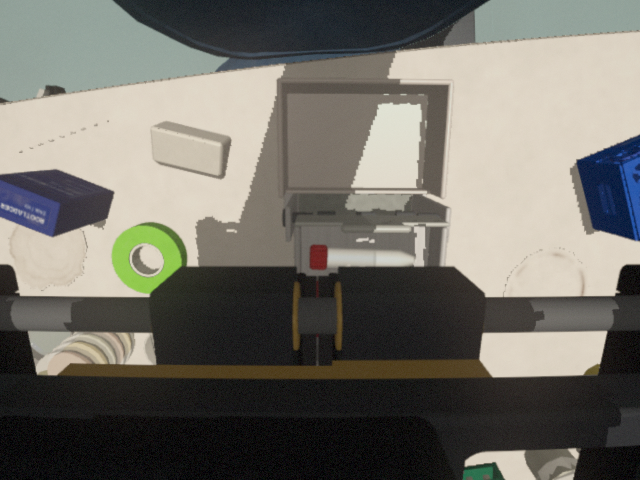

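The wrist view shows the tongue around (343–408, 228), about 3 mm outward of the upright prediction, so the gate is slightly open as stated. The lateral fit is good.

Request:
servo_tool(rows=[[[0,0,0,0.008,0,0.017,255],[0,0,0,0.016,0.0,0.0345,255],[0,0,0,0.016,0.02,0.0345,255],[0,0,0,0.016,0.045,0.0345,255],[0,0,0,0.016,0.07,0.0345,255],[0,0,0,0.016,0.084,0.0345,255],[0,0,0,0.016,0.084,0.0345,255],[0,0,0,0.016,0.084,0.0345,255]]])

```text
time: 4.08
ee_pos: [0.4928, -0.2814, 0.1283]
ee_rot: [0.706, -0.706, 0.039, -0.038]
contact_force: [0.5, 0.2, 1.5]
finger_gap: 0.0003
```

Request:
servo_tool(rows=[[[0,0,0,-0.008,0,0,255],[0,0,0,-0.016,0.0,0,255],[0,0,0,-0.023,0,0,255],[0,0,0,-0.029,0,0,255],[0,0,0,-0.034,0.001,0,255],[0,0,0,-0.038,0.004,0,255],[0,0,0,-0.042,0.006,0,255],[0,0,0,-0.046,0.009,0,255],[0,0,0,-0.049,0.012,0,255],[0,0,0,-0.049,0.012,0,255]]])

```text
time: 4.92
ee_pos: [0.4434, -0.2763, 0.1157]
ee_rot: [0.706, -0.706, 0.038, -0.037]
contact_force: [-0.2, 0.4, 0.3]
finger_gap: 0.0003
```

Run:
```python
from h import *
plan([-.034,0,.095],1)
```

```text
t 4.9167 stand pos [-0.021   0.0004  0.1157] F stand [-0.27  0.35  0.33] gap 0.000311588742037062
shift [-0.013   0.0207 -0.0004] turn [-0.0005 -0.002  -0.0014]
```

Request:
servo_tool(rows=[[[0,0,0,-0.003,0.004,0,255],[0,0,0,-0.006,0.008,0,255],[0,0,0,-0.009,0.012,0,255],[0,0,0,-0.011,0.016,0,255],[0,0,0,-0.013,0.02,0,255],[0,0,0,-0.013,0.02,0,255],[0,0,0,-0.013,0.02,0,255]]])

```text
time: 5.5
ee_pos: [0.431, -0.2749, 0.0962]
ee_rot: [0.706, -0.706, 0.038, -0.037]
contact_force: [-0.1, 0.3, 0.4]
finger_gap: 0.0007
```

Request:
servo_tool(rows=[[[0,0,0,0,0.0015,0,255],[0,0,0,0,0.003,0,255],[0,0,0,0,0.003,0,255],[0,0,0,0,0.003,0,255]]])

```text
time: 5.83
ee_pos: [0.4315, -0.275, 0.0935]
ee_rot: [0.706, -0.706, 0.038, -0.038]
contact_force: [0.3, 0.3, 0.4]
finger_gap: 0.0004
```

Run:
```python
from h import *
plan([-.034,0,.09],1)
im=get_image("scene");cv2.imwrite("pics/s3.png",cv2.resize(im["pixels"][140:290,370:530],None,fx=4,fy=4,interpolation=cv2.INTER_CUBIC))
```

```text
t 5.8333 stand pos [-0.0329  0.0004  0.0935] F stand [0.3  0.37 0.45] gap 0.0004065407829759146
shift [-0.0011  0.0035 -0.0004] turn [-0.0001 -0.0015 -0.0001]
```

View pics/s3.png

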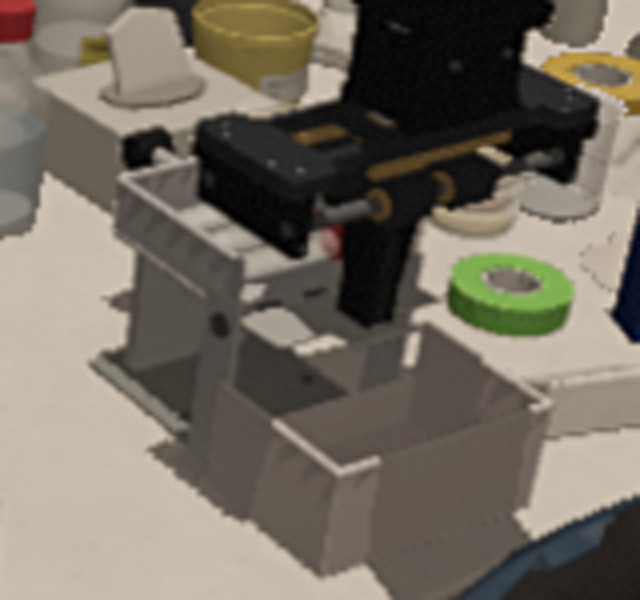

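The scene crop shows the gate nearly down under the fingertips at (370,320). I'll keep pressing gently in small steps.

Request:
servo_tool(rows=[[[0,0,0,-0.001,0.001,0,255],[0,0,0,-0.002,0.002,0,255],[0,0,0,-0.002,0.002,0,255],[0,0,0,-0.002,0.002,0,255]]])

```text
time: 6.22
ee_pos: [0.4293, -0.2749, 0.0915]
ee_rot: [0.706, -0.706, 0.038, -0.038]
contact_force: [0.2, -0.5, -0.2]
finger_gap: 0.0003
```

Request:
servo_tool(rows=[[[0,0,0,0,0.001,0,255],[0,0,0,0,0.001,0,255],[0,0,0,0,0.001,0,255]]])

```text
time: 6.47
ee_pos: [0.4295, -0.2748, 0.0905]
ee_rot: [0.706, -0.706, 0.038, -0.038]
contact_force: [0.2, -0.1, -0.0]
finger_gap: 0.0004
```

Run:
```python
from h import *
for _ in range(3):
    plan([-.034,0,.09],1); im=get_image("wrist")
```

```text
t 6.4667 stand pos [-0.035   0.0004  0.0905] F stand [ 0.22 -0.06 -0.02] gap 0.00044593116518283903
shift [ 0.001   0.0005 -0.0004] turn [-0.0001 -0.0016 -0.0002]
t 6.5167 stand pos [-0.035   0.0004  0.0905] F stand [ 0.44 -0.48  0.91] gap 0.0006691684341495658
shift [ 0.001   0.0005 -0.0004] turn [-0.0001 -0.0016 -0.0001]
t 6.5667 stand pos [-0.035   0.0004  0.0905] F stand [ 0.16 -0.43 -0.34] gap 0.0005088284043573757
shift [ 0.001   0.0005 -0.0004] turn [-0.0001 -0.0016 -0.0002]
```

Request:
servo_tool(rows=[[[0,0,0,0,0.001,0,255],[0,0,0,0,0.001,0,255],[0,0,0,0,0.001,0,255]]])

```text
time: 6.87
ee_pos: [0.4296, -0.2749, 0.0897]
ee_rot: [-0.706, 0.706, -0.038, 0.038]
contact_force: [-0.8, 0.3, 1.5]
finger_gap: 0.0004
```

Request:
servo_tool(rows=[[[0,0,0,0,0.0007,0,255],[0,0,0,0,0.0007,0,255],[0,0,0,0,0.0007,0,255]]])

```text
time: 7.12
ee_pos: [0.4296, -0.2749, 0.0895]
ee_rot: [-0.706, 0.706, -0.038, 0.038]
contact_force: [-2.4, 1.4, 7.5]
finger_gap: 0.0001
```

Run:
```python
from h import *
for _ in range(3):
    plan([-.034,0,.09],1); im=get_image("wrist")
cv2.imwrite("pics/w4.png",im["pixels"][120:360,160:480])
```

```text
t 7.1167 stand pos [-0.0348  0.0003  0.0895] F stand [-2.5   1.15  7.49] gap 0.00011126602405345129
shift [ 0.0008 -0.0005 -0.0003] turn [ 0.0003 -0.0016  0.0001]
t 7.1667 stand pos [-0.0348  0.0003  0.0894] F stand [-3.55  1.5   6.97] gap 0.000358216478374922
shift [ 0.0008 -0.0006 -0.0003] turn [ 0.0003 -0.0017  0.0002]
t 7.2167 stand pos [-0.0348  0.0003  0.0895] F stand [-3.07  1.64  9.04] gap 0.0005431458844665706
shift [ 0.0008 -0.0005 -0.0003] turn [ 0.0003 -0.0016  0.0002]
```

View pics/w4.png

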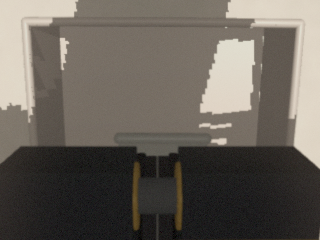

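The force rose sharply to 7–9 N at TCP z = 89.5 mm, and the wrist crop shows the tongue lying flat across (115–210,140). The gate is on its stop. Next I'll rise and move above the grip.

Request:
servo_tool(rows=[[[0,0,0,0,-0.01,0,255],[0,0,0,0,-0.04,0,255],[0,0,0,0.01,-0.075,0,200],[0,0,0,0.04,-0.09,0,150],[0,0,0,0.075,-0.09,0,100],[0,0,0,0.11,-0.09,0,100],[0,0,0,0.145,-0.09,0,100],[0,0,0,0.175,-0.09,0,100],[0,0,0,0.185,-0.09,0,100],[0,0,0,0.185,-0.09,0,100]]])

```text
time: 8.1
ee_pos: [0.6156, -0.2935, 0.1781]
ee_rot: [0.707, -0.705, 0.037, -0.037]
contact_force: [-0.7, -0.6, -0.3]
finger_gap: 0.0456
```

Run:
```python
from h import *
im=get_image("wrist");T=get_image("top");S=get_image("scene")
plan([.15,0,.088],1);print(get_state()['joint_pos'])
g=S["pixels"][140:290,370:530];a=cv2.resize(g,None,fx=2.5,fy=2.5);c=np.zeros((480,800,3),np.uint8);c[:375,:400]=a
c[:480,400:]=cv2.resize(im["pixels"][120:,160:560],(400,360))[:480] if 0 else cv2.resize(im["pixels"],(400,480))
cv2.imwrite("pics/c5.png",c)
```

```text
t 8.25 stand pos [ 0.1493 -0.0002  0.1789] F stand [ 0.67 -0.33  1.41] gap 0.05132861708775468
shift [0.0008 0.0909 0.0002] turn [ 0.     -0.0019 -0.0007]
[ 0.74085438  0.46580816 -0.4991568   1.41698343  0.22421656  1.31591897
  1.69414413]
```

View pics/c5.png

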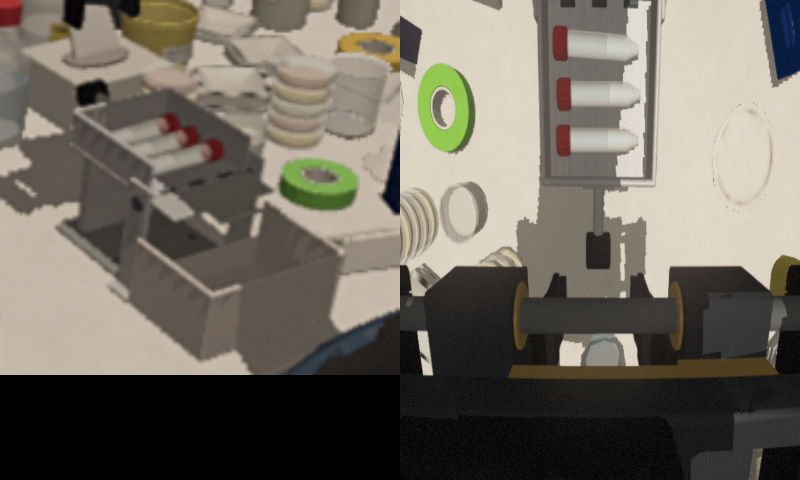

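The scene crop shows the gate flat and the three tubes still in the tray. In the wrist view the barrel at about (598,250) in the crop lies centred between the fingers. I'll check its position along x before going down.

Run:
```python
from h import *
im=get_image("wrist")
m=(im['pixels'][225:275,290:350].max(2)<60).astype(np.uint8);n,l,s,c=cv2.connectedComponentsWithStats(m)
for i in range(1,n):
  if s[i,4]>80: print(s[i]+[290,225,0,0,0],c[i]+[290,225])
for p in((.15,0,.108),(.138,0,.108),(.15,.012,.12),(.15,-.012,.12),(.108,.052,.12),(.108,-.052,.12)):print(p,proj(im,W(p)))
```

```text
[ 301  237   38   36 1306] [319.37289433 254.98085758]
(0.15, 0, 0.108) [318.15956971 254.7874838 ]
(0.138, 0, 0.108) [318.12428053 236.37086404]
(0.15, 0.012, 0.12) [338.08001082 260.14573964]
(0.15, -0.012, 0.12) [298.37592388 260.25012048]
(0.108, 0.052, 0.12) [407.72644846 190.44905309]
(0.108, -0.052, 0.12) [228.45527208 190.91742136]
```

Request:
servo_tool(rows=[[[0,0,0,0,0.025,0,100],[0,0,0,0.001,0.055,0,100],[0,0,0,0.001,0.08,0,100],[0,0,0,0.001,0.091,0,100],[0,0,0,0.001,0.091,0,100],[0,0,0,0.001,0.091,0,200],[0,0,0,0.001,0.091,0,200],[0,0,0,0.001,0.091,0,255],[0,0,0,0.001,0.091,0,255],[0,0,0,0.001,0.091,0,255]]], force=20)

```text
time: 9.13
ee_pos: [0.615, -0.2948, 0.089]
ee_rot: [-0.706, 0.706, -0.037, 0.038]
contact_force: [-0.3, 0.0, -1.0]
finger_gap: 0.0272
```

Run:
```python
from h import *
plan([.15,0,.089],1)
for a in np.arange(0,1.01,.1): 
    print(round(a,2),np.round([.15*np.cos(a)-.018*np.sin(a)-.15,.15*np.sin(a)+.018*np.cos(a)-.018],4))
```

```text
t 9.1333 stand pos [ 1.516e-01 -1.000e-04  8.900e-02] F stand [-0.31 -0.01 -0.95] gap 0.02721416273365178
shift [-0.0016 -0.      0.0001] turn [ 0.0006 -0.0016  0.0015]
0.0 [0. 0.]
0.1 [-0.0025  0.0149]
0.2 [-0.0066  0.0294]
0.3 [-0.012   0.0435]
0.4 [-0.0189  0.057 ]
0.5 [-0.027   0.0697]
0.6 [-0.0364  0.0816]
0.7 [-0.0469  0.0924]
0.8 [-0.0584  0.1021]
0.9 [-0.0709  0.1107]
1.0 [-0.0841  0.1179]
```

Request:
servo_tool(rows=[[[0,0,0,0,0,0,255],[0,0,0,0,0,0,255],[0,0,0,0,0,0,255],[0,0,0,0,0,0,255]]])

```text
time: 9.47
ee_pos: [0.6151, -0.2935, 0.0888]
ee_rot: [0.706, -0.706, 0.037, -0.038]
contact_force: [-1.5, 4.3, 6.6]
finger_gap: 0.0237
```

Request:
servo_tool(rows=[[[0,0,0,-0.0011,-0.0075,0,255],[0,0,0,-0.0025,-0.0149,0,255],[0,0,0,-0.0044,-0.0223,0,255],[0,0,0,-0.0066,-0.0294,0,255],[0,0,0,-0.0066,-0.0294,0,255],[0,0,0,-0.0066,-0.0294,0,255]]])

```text
time: 9.97
ee_pos: [0.6088, -0.2928, 0.1175]
ee_rot: [0.706, -0.706, 0.037, -0.038]
contact_force: [4.2, 3.6, -2.5]
finger_gap: 0.0238
```

Run:
```python
from h import *
plan([.15-.0066,0,.089+.0294],1)
im=get_image("wrist");S=get_image("scene")
c=np.zeros((480,800,3),np.uint8);c[:375,:400]=cv2.resize(S["pixels"][140:290,370:530],None,fx=2.5,fy=2.5);c[:,400:]=cv2.resize(im["pixels"],(400,480))
cv2.imwrite("pics/c6.png",c)
```

```text
t 9.9667 stand pos [0.1452 0.0012 0.1175] F stand [ 3.79  4.02 -2.46] gap 0.02384058778705743
shift [-0.0018 -0.001  -0.0012] turn [-0.0011 -0.0007  0.0015]
```

View pics/c6.png

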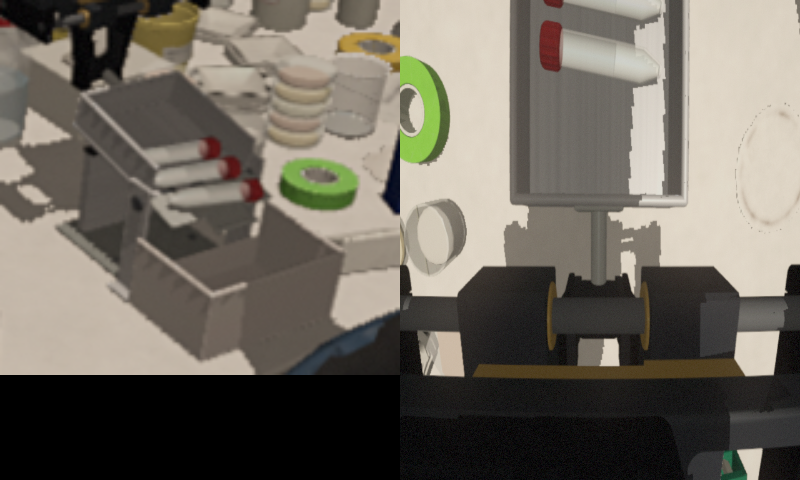

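The tray is tilting with the barrel held (gap 23.8 mm), and the tubes are rolling over the gate. I'll continue to about 0.95 rad.

Request:
servo_tool(rows=[[[0,0,0,-0.003,-0.007,0,255],[0,0,0,-0.0064,-0.0141,0,255],[0,0,0,-0.01,-0.021,0,255],[0,0,0,-0.0133,-0.0276,0,255],[0,0,0,-0.017,-0.034,0,255],[0,0,0,-0.0214,-0.0403,0,255],[0,0,0,-0.026,-0.0464,0,255],[0,0,0,-0.0308,-0.0522,0,255],[0,0,0,-0.036,-0.0577,0,255],[0,0,0,-0.0413,-0.063,0,255]]])

```text
time: 10.9
ee_pos: [0.5685, -0.2882, 0.1808]
ee_rot: [0.707, -0.706, 0.036, -0.038]
contact_force: [5.7, 5.0, -1.1]
finger_gap: 0.0237
```

Request:
servo_tool(rows=[[[0,0,0,-0.0056,-0.005,0,255],[0,0,0,-0.0115,-0.0097,0,255],[0,0,0,-0.0175,-0.0142,0,255],[0,0,0,-0.024,-0.0183,0,255],[0,0,0,-0.0305,-0.0222,0,255],[0,0,0,-0.0305,-0.0222,0,255],[0,0,0,-0.0305,-0.0222,0,255],[0,0,0,-0.0305,-0.0222,0,255],[0,0,0,-0.0305,-0.0222,0,255],[0,0,0,-0.0305,-0.0222,0,255]]])

```text
time: 11.73
ee_pos: [0.5381, -0.2848, 0.2033]
ee_rot: [0.706, -0.706, 0.036, -0.038]
contact_force: [4.6, 5.7, 3.7]
finger_gap: 0.0236
```

Run:
```python
from h import *
plan([.15-.0775,0,.089+.1145],1)
im=get_image("top");S=get_image("scene")
c=np.zeros((480,800,3),np.uint8);c[:375,:400]=cv2.resize(S["pixels"][140:290,370:530],None,fx=2.5,fy=2.5);c[:,400:]=cv2.resize(im["pixels"][190:334,400:520],(400,480))
cv2.imwrite("pics/c7.png",c)
```

```text
t 11.7333 stand pos [0.0741 0.0018 0.2033] F stand [3.99 6.17 3.68] gap 0.023646510842443066
shift [-0.0016 -0.0002 -0.0018] turn [-0.0012 -0.0001  0.0027]
```

View pics/c7.png

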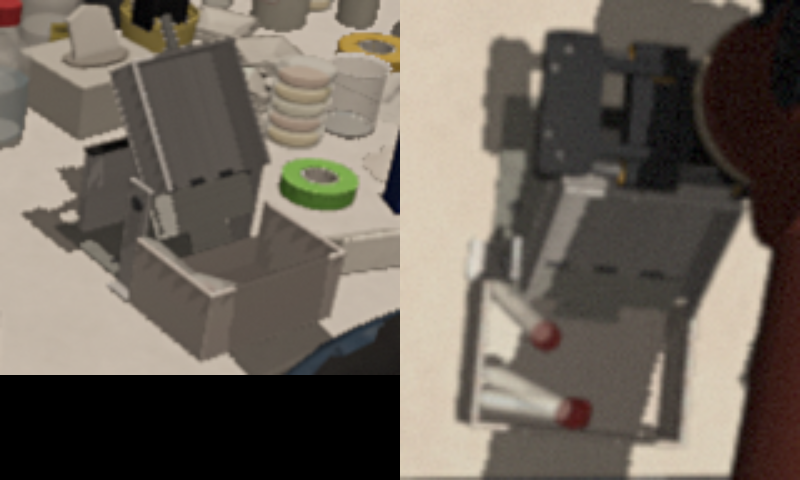

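All three tubes have left the tray: in the top crop one lies near (520,315) and two near (530,395). I'll lower the tray along the same arc.

Request:
servo_tool(rows=[[[0,0,0,0.0066,0.0037,0,255],[0,0,0,0.0128,0.008,0,255],[0,0,0,0.0191,0.0123,0,255],[0,0,0,0.0249,0.0172,0,255],[0,0,0,0.0306,0.022,0,255],[0,0,0,0.036,0.0274,0,255],[0,0,0,0.0411,0.0328,0,255],[0,0,0,0.0459,0.0388,0,255],[0,0,0,0.0505,0.0447,0,255],[0,0,0,0.0505,0.0447,0,255]]])

```text
time: 12.67
ee_pos: [0.5873, -0.2903, 0.156]
ee_rot: [0.707, -0.705, 0.037, -0.037]
contact_force: [1.9, 4.6, -2.5]
finger_gap: 0.0235
```

Request:
servo_tool(rows=[[[0,0,0,0.0043,0.0063,0,255],[0,0,0,0.0081,0.0127,0,255],[0,0,0,0.0117,0.0194,0,255],[0,0,0,0.015,0.0262,0,255],[0,0,0,0.0178,0.0332,0,255],[0,0,0,0.0204,0.0403,0,255],[0,0,0,0.0226,0.0475,0,255],[0,0,0,0.0245,0.0548,0,255],[0,0,0,0.0245,0.0548,0,255]]])

```text
time: 13.42
ee_pos: [0.61, -0.2929, 0.1004]
ee_rot: [0.707, -0.705, 0.039, -0.036]
contact_force: [-2.1, 4.8, -2.7]
finger_gap: 0.0235
```

Run:
```python
from h import *
plan([.15,0,.089],1)
im=get_image("top");S=get_image("scene")
c=np.zeros((480,800,3),np.uint8);c[:375,:400]=cv2.resize(S["pixels"][140:290,370:530],None,fx=2.5,fy=2.5);c[:,400:]=cv2.resize(im["pixels"][190:334,400:520],(400,480))
cv2.imwrite("pics/c8.png",c)
```

```text
t 13.4167 stand pos [0.1465 0.0012 0.1004] F stand [-2.6   4.59 -2.71] gap 0.02352156326310309
shift [ 0.0036  0.0113 -0.0013] turn [-0.0021 -0.0009 -0.0038]
```

View pics/c8.png

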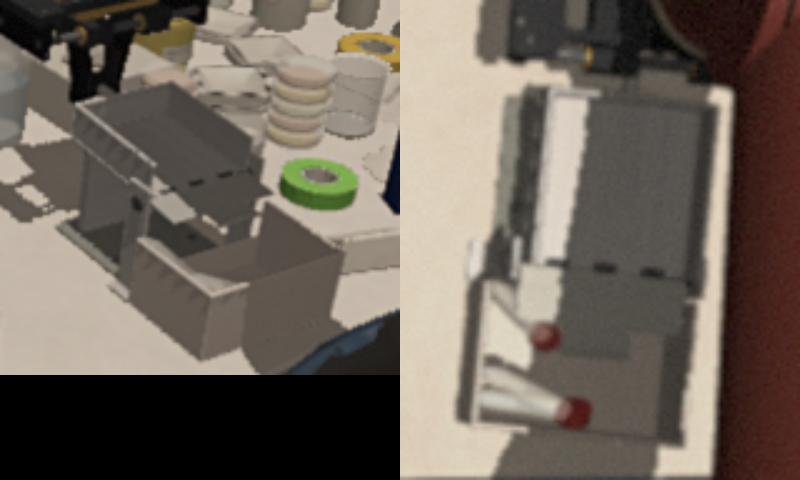

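The tray is empty, the gate is still in line with it, and the tubes are in the pan. Now I'll lower the last 11 mm.

Request:
servo_tool(rows=[[[0,0,0,0.0015,0.004,-0.0005,255],[0,0,0,0.0025,0.008,-0.001,255],[0,0,0,0.003,0.0113,-0.001,255],[0,0,0,0.003,0.0113,-0.001,255],[0,0,0,0.003,0.0113,-0.001,255]]])

```text
time: 13.93
ee_pos: [0.6121, -0.2932, 0.091]
ee_rot: [0.707, -0.705, 0.039, -0.035]
contact_force: [-7.1, 9.6, 1.0]
finger_gap: 0.0238
```

Request:
servo_tool(rows=[[[0,0,0,0,0,0,200],[0,0,0,0,0,0,150],[0,0,0,0,0,0,110],[0,0,0,0,0,0,100],[0,0,0,0,0,0,100],[0,0,0,0,0,0,100],[0,0,0,0,0,0,100]]])

```text
time: 14.52
ee_pos: [0.614, -0.2961, 0.0919]
ee_rot: [-0.706, 0.706, -0.038, 0.038]
contact_force: [0.6, 0.2, 0.2]
finger_gap: 0.051
```

Request:
servo_tool(rows=[[[0,0,0,0,-0.015,0,100],[0,0,0,0,-0.04,0,100],[0,0,0,0,-0.07,0,100],[0,0,0,-0.02,-0.1,0,100],[0,0,0,-0.05,-0.13,-0.02,100],[0,0,0,-0.07,-0.15,-0.05,100],[0,0,0,-0.08,-0.15,-0.09,100],[0,0,0,-0.08,-0.15,-0.13,100],[0,0,0,-0.08,-0.15,-0.17,100],[0,0,0,-0.08,-0.15,-0.2,100]]])

```text
time: 15.35
ee_pos: [0.5109, -0.4905, 0.242]
ee_rot: [-0.705, 0.707, -0.039, 0.039]
contact_force: [-0.1, -0.4, -1.2]
finger_gap: 0.0531
```

Run:
```python
from h import *
plan([.15,0,.089],1)
im=get_image("top");S=get_image("scene")
cv2.imwrite("pics/s9.png",S['pixels'])
c=np.zeros((480,800,3),np.uint8);c[:375,:400]=cv2.resize(S["pixels"][140:290,370:530],None,fx=2.5,fy=2.5);c[:,400:]=cv2.resize(im["pixels"][190:334,400:520],(400,480))
c[375:,:400]=cv2.resize(S['pixels'][240:420,120:300],(400,400))[:105] 
cv2.imwrite("pics/c9.png",c)
m=(im['pixels'][188:210,455:485].max(2)<45).astype(np.uint8);n,l,s,k=cv2.connectedComponentsWithStats(m);i=1+np.argmax(s[1:,4]);print(k[i]+[455,188],s[i])
import pickle
d=pickle.load(open("d0.pkl","rb"))
for nm,a,x0,y0,x1,y1 in(("scene",S,120,240,285,415),("top",im,140,190,245,330)):
    q=cv2.absdiff(a['pixels'],d[nm]['pixels'])[y0:y1,x0:x1].max(2);print(nm,q.mean(),(q>60).sum())
```

```text
t 15.35 stand pos [ 0.0685 -0.2056  0.242 ] F stand [-0.01 -0.37 -1.18] gap 0.053135275797241206
shift [0.0805 0.1525 0.2064] turn [ 0.0024 -0.0051 -0.0003]
[469.2815534  197.83495146] [  8   5  13  10 103]
scene 2.6116709956709956 0
top 3.9146938775510205 0
```

View pics/c9.png

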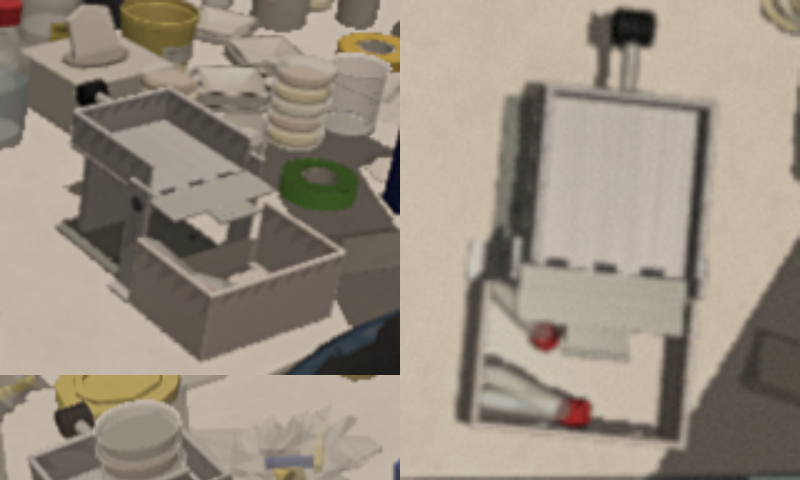

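The last view shows the tray level, with the grip blob at the same pixel as at the start (469.3,197.8). The gate is flat, the tray is empty and the tubes are in the pan. The dish unit's picture is unchanged.

```bash
python3 -c "
from h import *
print(finish_job())"
```

```text
the job is handed in; nothing more can be done
None
```

The job is done and handed in at about 15.5 s on the robot's clock. I folded the tube tray's gate down to its stop, lifted the tray by its rear grip to about 0.95 rad, and all three tubes rolled into the pan. I then lowered the tray, let go and moved the arm clear.

**Last checks**
- **Tray level:** the grip is at the same top-view pixel as at the start, (469.3, 197.8).
- **Gate:** it is still flat in line with the tray floor.
- **Tubes:** the tray is empty. In the pan I can see one tube on its own and two tips close together. Only two caps are clearly visible, so I take the third to be hidden under another.
- **Dish unit:** its area in both pictures is unchanged, with no pixel differing by more than 60 levels.

**Readings that were off**
- While seating the gate on its stop, the force read 7–9 N, slightly above the 7 N at which the tray could begin to tip. The tray showed no lasting tilt afterwards.
- When I lowered the tray, the fingers held the grip about 2 mm above their planned height, with some sideways force. Both forces cleared once I let go.

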